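Open the filter bay of the print-room air cleaner

ROBOT

A 6-joint arm with a two-finger parallel gripper is mounted at the origin on the work surface. World frame = base frame: x ahead of the robot, y to its left, z up, the work surface at z = 0. Lengths are in m, angles in rad, forces in N, time in s.
With the tool pointing down it reaches from about 0.3 to 0.775 m from the base axis. Payload 14.6 kg.
Tool frame: the origin (TCP) lies at the very end of the fingers, on their centre line; the grasp point (between the pads) lies 19 mm behind it; z points along the fingers, y is the line along which they close (so a half turn about z gives the same grasp; the last joint's range is limited). The gripper opens to 94 mm and grips with 3 to 60 N. Pads are 16 mm wide; open, the fingers measure 119 mm over their backs; the gripper's body (75 mm by 177 mm) begins 78 mm behind the grasp point.
Start: joints at [-1.309, 0.3, 1.521, -0, 1.321, -0.067], TCP at [0.178, -0.521, 0.205] pointing down, gripper open.
Joint ranges: [-3.03, 3.03], [-0.79, 2.21], [0.23, 2.52], [-1.04, 4.18], [0, 3.07], [-2.55, 2.55]. Speed limits (rad/s): [2.22, 2.22, 2.57, 3.14, 3.14, 3.14].

INTERFACE

Orientations are given as [roll, pitch, yaw] about the fixed x, y, z axes, in that order (R = Rz(yaw) Ry(pitch) Rx(roll)).
In Python, from station import ctrl gives the robot as it stands.
- The arm moves only by the shell command python3 -m pendant 'ROWS' [OPENING] [FORCE]. ROWS is JSON, a list of rows, each a list of 2 entries, a list of its own where there are three numbers: the shift along the world's x, y, z in cm, then the turn about the world's z in rad. A call has 1 to 20 rows; each row shifts and turns the commanded pose from where the row before left it; what a row does not reach is not made up. A row lasts 1/12 s, in which the tool goes at most 41.7 mm and 7.16 degrees, less where a joint would pass 70% of its speed; a pose out of reach is approached as far as the arm can. A call is refused whole if a number of a shift passes 4.17 or a number of a turn 0.125, either way. A call with a gripper value outside its range is refused whole. OPENING is the opening, from 0 (shut) to 1 (fully open), set as the call begins (- or left out, the last holds). The fingers move at their own pace and stop on an object; FORCE is the grip in N (left out, the last holds). Time passes only in rows, so rows that do not move let the fingers close. It gives the time, the measured TCP pose, the force, the opening and the grip force at its end, in the units of the state.
- ctrl.get_obs(): the state, without advancing time (a new reading comes with each control period).
- ctrl.camera(name): name is "scene" or "top"; returns a dict with "color" (480x640x3 uint8, red, green, blue), "intrinsics" (3x3 intrinsics, pixels), "k1" (the pictures are not rectified: a ray, as slopes to the right and down, at radius r is drawn at 1 + k1 r^2 times it, then the intrinsics apply), "camera_from_world" (4x4, takes a point from world to camera coordinates). Camera axes: x right, y down, z forward; pixel columns grow to the right and rows downward; lengths in m; the calibration is good to about 2 mm. A picture is of the moment at which its call begins. There is no depth.
- ctrl.hand_in(): hands the job in; it is judged then, once.
The state is a dict: "time_s": time; "qpos": joint angles; "joint_vel": joint speeds; "tau": joint torques, N m; "ee_pos": TCP position; "eef_rot": TCP orientation; "force": force on the tool from outside, world axes, zero at the start; "moment": the same for the moment, N m; "grip_width": finger opening in m; "grip_force": force on a finger pad.
Only numpy, scipy, OpenCV 4.12 (cv2) and the standard library are available. Lean on these libraries where they do the work, as an engineer would, in place of code of your own. Each camera call takes 0.05 s, during which the arm holds its last target. There are 200 camera calls.

TASK

The filter in the print-room bench air cleaner is due for a change: press the orange snap tab fully down, and while it is down push the released grey lid off its seat, straight back along the top of the machine, until the filter is completely uncovered. Do it with the fingertips, without lifting or tipping the lid; leave it lying flat on the fan housing behind the filter bay, and leave the brayer, ink tin and ink tube where they are.

Things in the scene. Friction and masses are not known exactly. Their poses are not given: they have to be found in the camera images.
- cleaner: White bench air cleaner, fixed, 290 mm long (x), 190 mm wide (y); origin at the centre of its underside on the bench, z up, x from the grille and tab end (x = -135 mm) to the fan end (+155). Flat deck 110 mm above the bench. 6.5 mm high ribs along both sides guide the lid with 2 mm play; on each side two keepers, 11 mm high, hook over the seated lid's lugs and let go after 26 mm of travel.
- bay_rear (a point): Rear edge of the open filter bay, at deck height on the centre line, cleaner x = +17 mm. The bay spans x = -66 to +17 mm, 120 mm wide; the blue pleated filter in it lies 4 mm below the deck. Behind it the bare flat deck of the fan housing runs to x = +155 mm, with no end stop.
- lid: Loose dark-grey louvred lid with a white arrow pointing the way to push (+x), 120 mm (x) by 148 mm (y), 14 mm thick, about 0.26 kg, small lugs at its sides; origin at the centre of its underside, axes as the cleaner's. Seated: origin at cleaner x = -35, y = 0, z = 110 mm (within 1 mm). Slid 112 mm it uncovers the filter; at 130 mm its back edge is flush with the machine's end.
- lid_front (a point): Top middle of the lid's upright front edge, next to the tab, 14 mm above the deck; seated at cleaner x = -95 mm. A fingertip pushes on this edge along +x; it takes a few newtons.
- tab_pad (a point): Centre of the top of the orange tab's ridged pad: 28 mm long (cleaner x = -126 to -98 mm, 3 mm before the seated lid), 46 mm wide. Top 12 mm above the deck at rest, 4.5 mm when fully pressed: 9.5 mm of the lid's edge then stands above it. It moves straight down. Nothing before or beside it stands above the deck.
- tab (a joint): Tab travel in m: 0 up (lid locked), 0.0075 fully down, hard stop. Sprung: 1.5 N to start, 5 N at the stop; returns when let go. Its nose (cleaner x = -81 to -75 mm, 6 mm above the deck when up) stands in a window of the lid and frees it from 0.006. Once the lid has moved 5 mm its front bar covers the nose: the tab need not be held. It springs up behind the lid.
- brayer: Bystander, loose on the bench beside the cleaner: ink roller with black 100 mm wide roller (diameter 40 mm) and red handle, 190 mm long along its x, up to 40 mm high; origin on the bench under its neck. Leave it.
- ink_tin: Bystander, loose: round ink tin with green label, diameter 74 mm, 60 mm high, origin at the centre of its underside. Leave it.
- ink_tube: Bystander, loose: green ink tube with black cap, lying, 155 mm long along its x, 33 to 45 mm wide, 33 mm high, origin under its middle. Leave it.
Mind the look-alikes: they are no part of the job. Several things have the shape of the lid; the one meant has the colours described above.

How it is judged:
On the way, in this order (a step that is already met when the one before it is completed fails the run):
1. the snap tab is pressed in by the fingers while the lid is still on its seat (value of joint tab above 0.006 m and contact force between the fingers and tab above 0.5 N and x of lid in the frame of cleaner below -0.028 m), for 0.05 s.
2. the released lid is pushed off its seat, its lugs out of the keepers (x of lid in the frame of cleaner above -0.007 m and contact force between the fingers and lid above 0.2 N), for 0.05 s.
At the end, for the whole second after the job is handed in: The lid has slid at least 110 mm from its seat so that the filter is uncovered, and lies at rest flat (within 3 mm and 0.05 rad) on the deck of the cleaner; the snap tab has sprung back up (x of lid in the frame of cleaner above 0.075 m and z of lid in the frame of cleaner between 0.107 and 0.113 m and angle between lid's own z axis and vertical below 0.05 rad and linear speed of lid below 0.01 m/s and value of joint tab below 0.002 m); the robot touches nothing.
It fails at once if the lid is lifted or tipped (z of lid in the frame of cleaner above 0.12 m or angle between lid's own z axis and vertical above 0.15 rad).
It fails at once if the lid falls off the machine (z of lid in the frame of cleaner below 0.095 m).
It fails at once if the brayer, ink tin or ink tube is disturbed (distance of any of brayer, ink_tin, ink_tube from where it was at the start of the episode above 0.015 m).
It also fails if it takes over 35 s, if anything falls off the work surface, if the arm or the gripper's body presses on something with over 40 N, if the wrist force passes 120 N, or if a joint passes its speed limit or range.

## Working session

There is one attempt and no reset: what is moved stays moved. The work goes in short steps, Python scripts to look and compute and a shell command to move; the robot and the scene stay as the last step left them, time stands still between calls to the robot, and variables do not carry over. Pictures are saved under pics/ and viewed, at most 10 in all, crops included, and the job is handed in when it is done.

```bash
mkdir -p pics; ls; python3 - <<'E'
from station import ctrl
import cv2,numpy as np
for n in("scene","top"):
    c=ctrl.camera(n); cv2.imwrite(f"pics/{n}0.png",c["color"][:,:,::-1]); print(n,c["intrinsics"],c["k1"],np.round(c["camera_from_world"],4).tolist())
o=ctrl.get_obs();print({k:np.round(v,3).tolist() for k,v in o.items()})
E
```

```text
pics
scene [[450.70108609   0.         320.8682207 ]
 [  0.         450.70108609 241.35406572]
 [  0.           0.           1.        ]] 0.039696498562442756 [[-0.4802, 0.8772, 0.0041, 0.2222], [0.7141, 0.3936, -0.5789, -0.3573], [-0.5094, -0.275, -0.8154, 1.2322], [0.0, 0.0, 0.0, 1.0]]
top [[519.46961369   0.         320.23080571]
 [  0.         519.46961369 237.84057073]
 [  0.           0.           1.        ]] -0.0572854167890539 [[0.0048, -0.9997, -0.0237, 0.0431], [-0.9935, -0.0021, -0.1135, 0.5348], [0.1134, 0.0241, -0.9933, 1.0634], [0.0, 0.0, 0.0, 1.0]]
{'time_s': 0.1, 'qpos': [-1.309, 0.3, 1.521, 0.0, 1.321, -0.067], 'joint_vel': [0.0, -0.001, -0.002, 0.0, -0.001, -0.001], 'tau': [0.003, -53.265, -35.328, 0.071, 0.023, -0.0], 'ee_pos': [0.178, -0.52, 0.205], 'eef_rot': [-3.141, -0.0, 0.329], 'force': [-0.216, -0.351, 0.846], 'moment': [-0.003, 0.009, -0.059], 'grip_force': 0.0, 'grip_width': 0.094}
```

View pics/scene0.png

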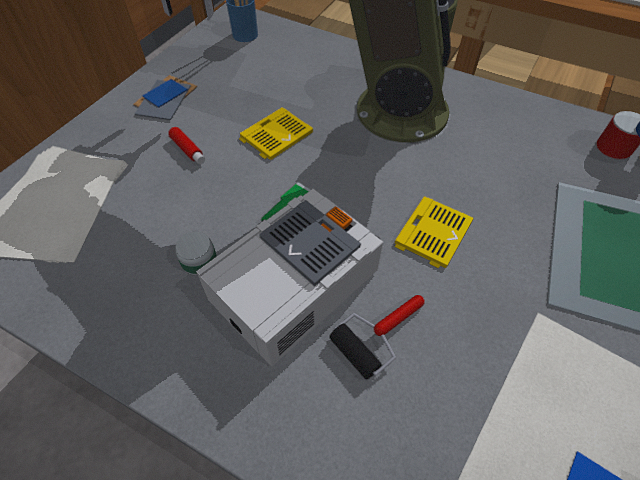

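View pics/top0.png

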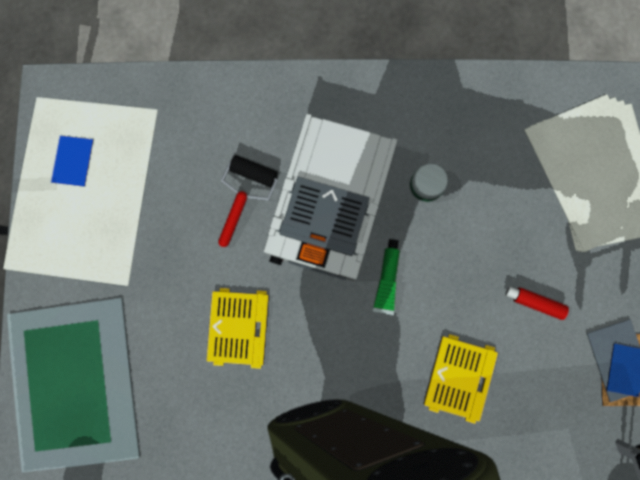

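The top view shows the grey lid with its white arrow at about (325,215), seated on the white cleaner, and the orange tab at (313,253). In the scene view they are at (310,243) and (340,217). Lid-shaped candidates in the top view are grey (325,215), yellow (238,328) and yellow (462,378). The grey one fits: it is dark grey, has a white arrow and sits beside the orange tab on the cleaner. Next I'll confirm it in one enlarged crop.

```bash
python3 - <<'E'
import cv2,numpy as np
a=cv2.imread("pics/top0.png")[100:290,250:410]; b=cv2.imread("pics/scene0.png")[180:370,190:390]
a=cv2.resize(a,None,fx=3,fy=3,interpolation=cv2.INTER_CUBIC)[:, :480]
b=cv2.resize(b,(320*1,304),interpolation=cv2.INTER_CUBIC)
b2=cv2.resize(cv2.imread("pics/scene0.png")[190:290,250:357],None,fx=3,fy=2.66,interpolation=cv2.INTER_CUBIC)[:266,:320]
r=np.vstack([b,b2]); print(r.shape,a.shape)
cv2.imwrite("pics/crop.png",np.hstack([a,r]))
E
```

```text
(570, 320, 3) (570, 480, 3)
```

View pics/crop.png

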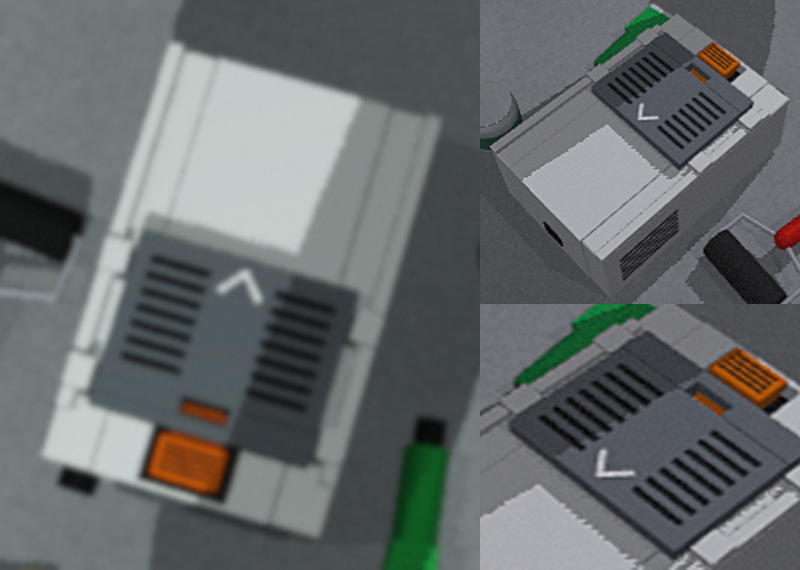

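The crop confirms it: grey lid, white arrow, orange tab at its front edge. Now I'll triangulate the lid and tab corners and fit the pose.

```bash
cat >h.py <<'E'
import numpy as np,cv2
from station import ctrl
from scipy.optimize import least_squares
C={}
def cam(n):
    if n not in C: C[n]=ctrl.camera(n)
    return C[n]
def proj(n,P):
    c=cam(n);T=c["camera_from_world"];p=np.atleast_2d(P)@T[:3,:3].T+T[:3,3]
    s=p[:,:2]/p[:,2:];s=s*(1+c["k1"]*(s**2).sum(1,keepdims=True));K=c["intrinsics"]
    return s*[K[0,0],K[1,1]]+K[:2,2]
def tri(a,b):
    return least_squares(lambda p:np.r_[proj("top",p)[0]-a,proj("scene",p)[0]-b],[.5,0,.1]).x
E
python3 - <<'E'
from h import *
top=np.array([[353.3,255],[280,233.3],[369.3,197.3],[299,171]])
sc=np.array([[305,200.6],[360,244.4],[260,233],[316.3,281]])
for a,b in zip(top,sc): print(np.round(tri(a,b),4))
# orange pad
for n in("top","scene"):
    hsv=cv2.cvtColor(cam(n)["color"],cv2.COLOR_RGB2HSV)
    m=cv2.inRange(hsv,(5,170,100),(18,255,255)); k,l,s,ce=cv2.connectedComponentsWithStats(m)
    print(n,[(s[i].tolist(),ce[i].round(1).tolist()) for i in range(1,k) if s[i,4]>15])
M=np.array([[-.095,-.074,.014],[-.095,.074,.014],[.025,-.074,.014],[.025,.074,.014]])
def W(q,M):
    c,s=np.cos(q[3]),np.sin(q[3]);return M@np.array([[c,-s,0],[s,c,0],[0,0,1]]).T+q[:3]
f=lambda q:np.r_[(proj("top",W(q,M))-top).ravel(),(proj("scene",W(q,M))-sc).ravel()]
r=least_squares(f,[.5,0,.11,0],loss='soft_l1');print(r.x.round(4),f(r.x).reshape(-1,2).round(1).tolist())
P=W(r.x,np.array([[-.112,0,.012],[-.078,0,.006]]));print("tab",P.round(4),proj("top",P).round(1),proj("scene",P).round(1))
E
```

```text
[ 0.4917 -0.021   0.1147]
[0.534  0.1212 0.1143]
[ 0.6044 -0.0525  0.1195]
[0.6517 0.0892 0.1311]
top [([312, 235, 13, 6, 37], [318.2, 237.4]), ([300, 244, 25, 20, 378], [311.9, 253.5])]
scene [([326, 207, 26, 20, 206], [338.7, 216.9]), ([322, 224, 9, 8, 25], [326.0, 227.2])]
[ 0.6032  0.0233  0.1031 -0.2943] [[-0.6, 0.4], [-0.2, -0.1], [1.1, -0.5], [-0.8, 4.4], [0.5, -0.9], [0.5, -0.9], [-1.3, 0.8], [-2.7, 2.0]]
tab [[0.4961 0.0558 0.1151]
 [0.5286 0.0459 0.1091]] [[313.5 252.7]
 [318.8 236.4]] [[338.2 216.6]
 [325.7 228.3]]
```

```bash
python3 - <<'E'
from h import *
top=np.array([[353.3,255],[280,233.3],[369.3,197.3],[311.9,253.5],[318.2,237.4]])
sc=np.array([[305,200.6],[360,244.4],[260,233],[338.7,216.9],[326,227.2]])
M=np.array([[-.095,-.074,.014],[-.095,.074,.014],[.025,-.074,.014],[-.112,0,.012],[-.078,0,.006]])
def W(q,M):
    c,s=np.cos(q[3]),np.sin(q[3]);return M@np.array([[c,-s,0],[s,c,0],[0,0,1]]).T+q[:3]
f=lambda q:np.r_[(proj("top",W(q,M))-top).ravel(),(proj("scene",W(q,M))-sc).ravel()]
r=least_squares(f,[.5,0,.11,0]);print(r.x.round(4),r.cost)
g=lambda q:f(np.r_[q[:2],.11,q[2]])
r=least_squares(g,[.5,0,0]);print(r.x.round(4),r.cost,g(r.x).reshape(-1,2).round(1).tolist())
q=np.r_[r.x[:2],.11,r.x[2]];t=W(q,np.array([[-.113,0,.012]]))[0];o=ctrl.get_obs()
print("tab",t.round(4),"shift cm",((t-o["ee_pos"])*100).round(2),"turn",r.x[2]-o["eef_rot"][2],"u",np.cos(r.x[2]).round(3),np.sin(r.x[2]).round(3))
E
```

```text
[ 0.6026  0.0238  0.1025 -0.295 ] 5.301351603965036
[ 0.6041  0.0248 -0.2953] 17.325118194969644 [[-1.3, -0.3], [-1.4, -1.0], [0.6, -1.5], [0.7, -1.6], [-0.3, -1.9], [0.9, -2.6], [1.4, -2.3], [-1.2, -0.8], [0.2, -1.9], [0.2, -0.4]]
tab [0.496  0.0577 0.122 ] shift cm [31.84 57.81 -8.33] turn -0.6241031345175632 u 0.957 -0.291
```

```bash
python3 -m pendant '[[[1.59,2.89,0],-0.0312],[[1.59,2.89,0],-0.0312],[[1.59,2.89,0],-0.0312],[[1.59,2.89,0],-0.0312],[[1.59,2.89,0],-0.0312],[[1.59,2.89,0],-0.0312],[[1.59,2.89,0],-0.0312],[[1.59,2.89,0],-0.0312],[[1.59,2.89,0],-0.0312],[[1.59,2.89,0],-0.0312],[[1.59,2.89,0],-0.0312],[[1.59,2.89,0],-0.0312],[[1.59,2.89,0],-0.0312],[[1.59,2.89,0],-0.0312],[[1.59,2.89,0],-0.0312],[[1.59,2.89,0],-0.0312],[[1.59,2.89,0],-0.0312],[[1.59,2.89,0],-0.0312],[[1.59,2.89,0],-0.0312],[[1.59,2.89,0],-0.0312]]' 0.11
python3 -m pendant '[[[0,0,-2],0],[[0,0,-2],0],[[0,0,-1.5],0],[[0,0,0],0],[[0,0,0],0]]'
python3 - <<'E'
from h import *
o=ctrl.get_obs();print(o["time_s"],o["ee_pos"].round(4) if hasattr(o["ee_pos"],"round") else o["ee_pos"],o["eef_rot"],o["force"])
p=proj("top",np.array(o["ee_pos"]));s=proj("scene",np.array(o["ee_pos"]));print(p,s)
a=cv2.resize(cam("top")["color"][150:290,250:400],(400,373),interpolation=cv2.INTER_CUBIC)
b=cv2.resize(cam("scene")["color"][160:300,250:400],(400,373),interpolation=cv2.INTER_CUBIC)
cv2.imwrite("pics/c1.png",np.hstack([a,b])[:,:,::-1])
E
```

```text
time_s: 1.97
ee_pos: [0.4961, 0.0592, 0.2055]
eef_rot: [-3.142, -0.0, -0.297]
force: [-0.1, -0.5, 0.7]
grip_width: 0.0101
grip_force: 0.0
time_s: 2.38
ee_pos: [0.4954, 0.0574, 0.1504]
eef_rot: [3.141, 0.001, -0.295]
force: [-0.0, 0.6, 0.3]
grip_width: 0.0106
grip_force: 0.0
2.3833 [0.4954 0.0574 0.1504] [ 3.14125829e+00  9.31041145e-04 -2.95245323e-01] [-0.03785629  0.61207517  0.32457868]
[[311.94353392 251.42715814]] [[339.80524035 204.93196969]]
```

View pics/c1.png

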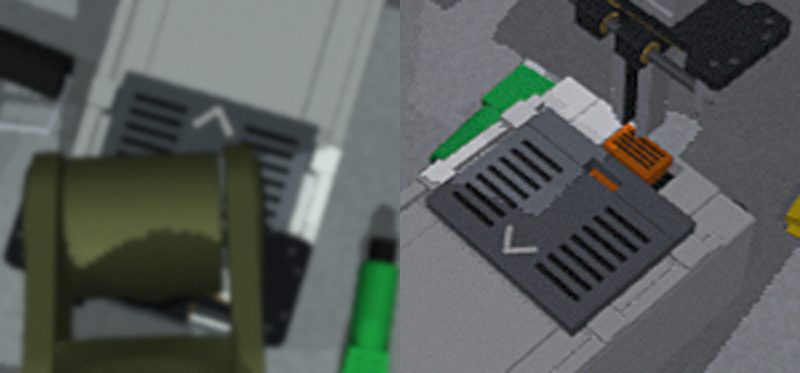

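The lid is still seated. The fingertips, at about (640,122) in the right half, hang centred above the orange pad at (640,150), and the projected TCP agrees. I'll go down until they touch.

```bash
python3 -m pendant '[[[0,0,-1],0],[[0,0,-1],0],[[0,0,-0.4],0],[[0,0,0],0],[[0,0,0],0]]'
python3 -m pendant '[[[0,0,-0.2],0],[[0,0,-0.2],0],[[0,0,-0.2],0],[[0,0,-0.2],0],[[0,0,0],0],[[0,0,0],0]]'
```

```text
time_s: 2.9
ee_pos: [0.4955, 0.0574, 0.1262]
eef_rot: [3.141, 0.001, -0.295]
force: [0.3, -0.0, -0.9]
grip_width: 0.0101
grip_force: 0.0
time_s: 3.4
ee_pos: [0.4958, 0.0575, 0.1186]
eef_rot: [-3.141, -0.0, -0.295]
force: [-0.8, -0.1, 3.6]
grip_width: 0.0101
grip_force: 1.4
```

3.6 N at z = 0.1186 agrees with a pad top at 0.122 and a deck at 0.110. I'll press to the stop.

```bash
python3 -m pendant '[[[0,0,-0.15],0],[[0,0,-0.15],0],[[0,0,-0.1],0],[[0,0,-0.05],0],[[0,0,0],0],[[0,0,0],0]]'
```

```text
time_s: 3.9
ee_pos: [0.4958, 0.0575, 0.1145]
eef_rot: [-3.141, -0.001, -0.295]
force: [-1.0, 0.2, 9.7]
grip_width: 0.0108
grip_force: 4.7
```

```bash
python3 -m pendant '[[[0.19,-0.058,0],0],[[0.19,-0.058,0],0],[[0.19,-0.058,0],0],[[0.19,-0.058,0],0],[[0.19,-0.058,0],0],[[0.19,-0.058,0],0],[[0.19,-0.058,0],0],[[0.19,-0.058,0],0],[[0,0,0],0],[[0,0,0],0]]'
```

```text
time_s: 4.73
ee_pos: [0.5101, 0.0532, 0.1142]
eef_rot: [3.142, 0.002, -0.295]
force: [-7.7, 1.0, 12.3]
grip_width: 0.0105
grip_force: 6.5
```

```bash
python3 -m pendant '[[[0.19,-0.058,0],0],[[0.19,-0.058,0],0],[[0.19,-0.058,0],0],[[0.19,-0.058,0],0],[[0.19,-0.058,0],0],[[0,0,0],0],[[0,0,0],0]]'
python3 - <<'E'
from h import *
b=cv2.resize(cam("scene")["color"][160:310,240:400],(640,600),interpolation=cv2.INTER_CUBIC)
cv2.imwrite("pics/c2.png",b[:,:,::-1])
E
```

```text
time_s: 5.32
ee_pos: [0.5202, 0.0499, 0.1136]
eef_rot: [3.141, 0.0, -0.295]
force: [-0.6, -0.0, -0.1]
grip_width: 0.0106
grip_force: 0.4
```

View pics/c2.png

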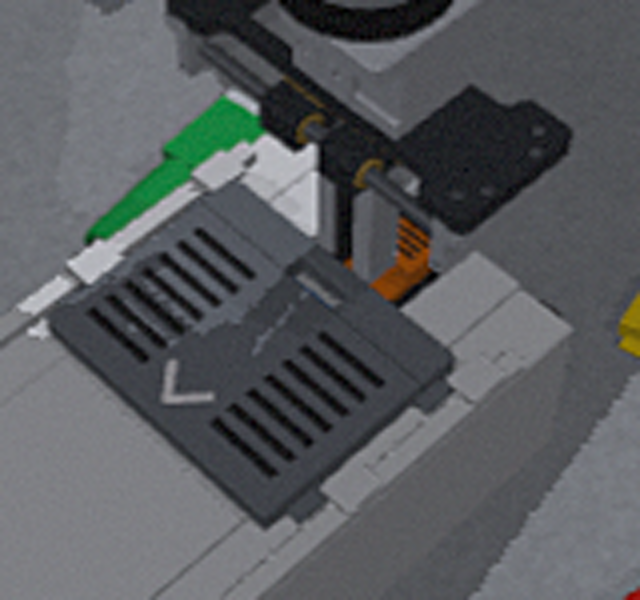

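The lid has slid about 15 mm. The fingertips are against its front edge near (350,250), and the pad is still down behind them. I'll unload slightly and push on.

```bash
python3 -m pendant '[[[0,0,0.15],0],[[0.19,-0.058,0],0],[[0.29,-0.087,0],0],[[0.29,-0.087,0],0],[[0.29,-0.087,0],0],[[0.29,-0.087,0],0],[[0.29,-0.087,0],0],[[0.29,-0.087,0],0],[[0.29,-0.087,0],0],[[0.29,-0.087,0],0]]'
python3 -m pendant '[[[0.29,-0.087,0],0],[[0.29,-0.087,0],0],[[0.29,-0.087,0],0],[[0.29,-0.087,0],0],[[0.29,-0.087,0],0],[[0.29,-0.087,0],0],[[0.29,-0.087,0],0],[[0.29,-0.087,0],0],[[0.29,-0.087,0],0],[[0.29,-0.087,0],0]]'
```

```text
time_s: 6.2
ee_pos: [0.5457, 0.0423, 0.1155]
eef_rot: [-3.142, -0.0, -0.295]
force: [-2.6, 0.7, 1.9]
grip_width: 0.0107
grip_force: 1.3
time_s: 7.03
ee_pos: [0.5747, 0.0336, 0.1154]
eef_rot: [3.142, 0.0, -0.295]
force: [-1.7, 0.3, 1.5]
grip_width: 0.0106
grip_force: 1.3
```

```bash
python3 -m pendant '[[[0.29,-0.087,0],0],[[0.29,-0.087,0],0],[[0.29,-0.087,0],0],[[0.29,-0.087,0],0],[[0.29,-0.087,0],0],[[0.29,-0.087,0],0],[[0.29,-0.087,0],0],[[0.29,-0.087,0],0],[[0.29,-0.087,0],0],[[0.29,-0.087,0],0],[[0.29,-0.087,0],0],[[0.29,-0.087,0],0],[[0.29,-0.087,0],0],[[0.29,-0.087,0],0],[[0.2,-0.058,0],0],[[0.1,-0.03,0],0],[[0,0,0],0],[[0,0,0],0]]'
python3 - <<'E'
from h import *
b=cv2.resize(cam("scene")["color"][160:340,190:400],(700,600),interpolation=cv2.INTER_CUBIC)
cv2.imwrite("pics/c3.png",b[:,:,::-1])
E
```

```text
time_s: 8.53
ee_pos: [0.6181, 0.0205, 0.1154]
eef_rot: [3.142, -0.0, -0.295]
force: [-0.8, -0.3, -0.4]
grip_width: 0.0104
grip_force: 0.0
```

View pics/c3.png

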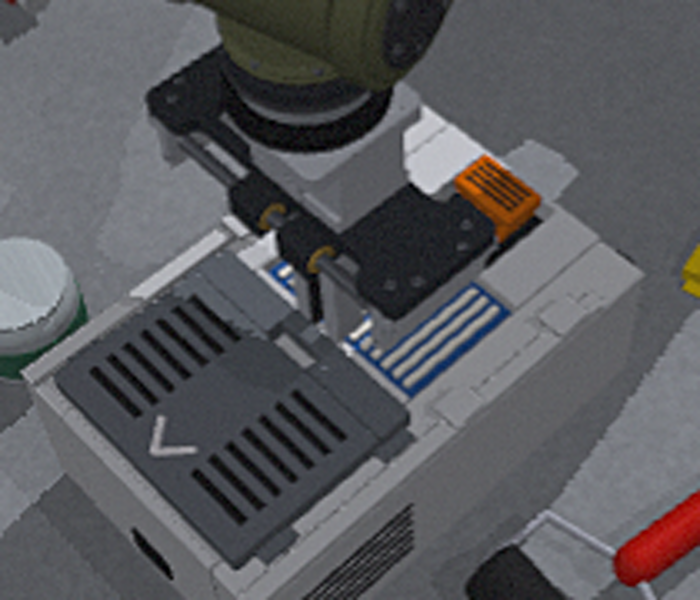

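The filter is uncovered with its near edge at (405,390). The orange tab is up at (500,190), and the lid lies flat behind the bay. I'll back off, lift clear and measure.

```bash
python3 -m pendant '[[[-0.38,0.116,0],0],[[-0.57,0.174,0],0],[[0,0,1],0],[[0,0,2],0],[[0,0,3],0],[[0,0,3],0],[[-2,0,2],0],[[-3,0,0],0],[[-3.5,0,0],0],[[-3.5,0,0],0],[[-3.5,0,0],0],[[-3.5,0,0],0],[[-3.5,0,0],0],[[-2.5,0,0],0],[[0,0,0],0],[[0,0,0],0]]'
python3 - <<'E'
from h import *
a=cv2.resize(cam("top")["color"][90:290,250:410],(400,500),interpolation=cv2.INTER_CUBIC)
b=cv2.resize(cam("scene")["color"][180:380,190:350],(400,500),interpolation=cv2.INTER_CUBIC)
cv2.imwrite("pics/c4.png",np.hstack([a,b])[:,:,::-1])
E
```

```text
time_s: 9.92
ee_pos: [0.3583, 0.0236, 0.2267]
eef_rot: [-3.141, -0.003, -0.295]
force: [0.2, -0.3, 0.5]
grip_width: 0.0106
grip_force: 0.0
```

View pics/c4.png

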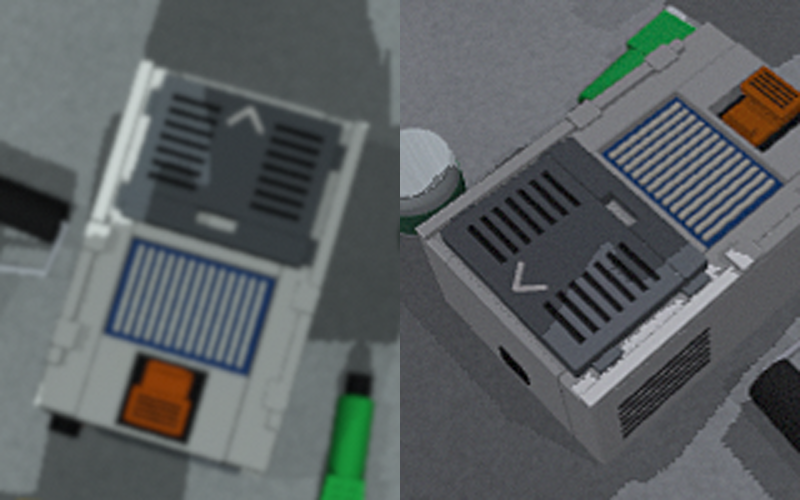

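The filter is fully uncovered, at (190,305) left and (695,170) right, and the tab is up. The lid lies flat behind the bay, with its front-right corner at (305,267) left and (572,140) right. I'll work out how far it slid.

```bash
python3 - <<'E'
from h import *
u=np.array([.957,-.291,0])
old=tri(np.array([353.3,255]),np.array([305,200.6]));new=tri(np.array([372,196.8]),np.array([258.8,236]))
print(old,new,"slide",(new-old)@u)
old=tri(np.array([280,233.3]),np.array([360,244.4]));new=tri(np.array([302,178.8]),np.array([313.2,288]))
print(old,new,"slide",(new-old)@u)
E
```

```text
[ 0.49171679 -0.02095598  0.11473959] [ 0.60637064 -0.05700739  0.10969545] slide 0.12021468998523963
[0.5340491  0.12123981 0.11427969] [0.6464402  0.08264816 0.09285989] slide 0.11878845202260718
```

The slide measures 119–120 mm, and the kinematics gave about 118. Both are above 110 and below 130, the flush position.

```bash
python3 -c "
from station import ctrl
print(ctrl.hand_in())"
```

```text
the job is handed in; nothing more can be done
None
```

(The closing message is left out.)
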